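# Work the stuck temperature knob off the kettle base

## Task

The temperature knob on the kettle base needs washing. Grip the block-shaped knob and work it loose on its tight spindle: twist it a good 25 degrees clockwise (seen from above) and then as far the other way past where it began, easing it up a few millimetres as you go, and only then draw it right off. Stand it upright, the same way up as it was, in the square dish, and leave the kettle base's power switch as it is.

Things in the scene. Friction and masses are not known exactly. Their poses are not given: they have to be found in the camera images.
- knob_mid (a point): Centre, half-way up on the turning axis, of the knob on the kettle base: black block 46 (x) x 26 (y) x 38 mm (z up), white line on top at its -x end, 60 g. Starts with x within 6 degrees of the base's x, centre 55 above the table. Grip the 26 width, at or above centre. A bore from below sits on the spindle: free once raised 16. No turn stops. Not the round timer's bar grip.
- kettle_base: Fixed grey slab 150 (x) x 250 (y) x 28 mm, origin under its centre. At y=+50 a round steel pad, 132 wide, with a stub 40 above the table. At x=0, y=-75 the upright spindle: friction 10 to 20 N against pulling (less while turning), 0.1 to 0.15 N m against turning; the knob's underside starts 8 above the slab. At x=+52, y=-75 the toggle switch, up to 51 above the table.
- dish: Square white ceramic dish, loose, 350 g, 120 x 120 mm outside, 15 high, walls 5 thick, inner floor 5 above its underside; origin at the centre of its underside, x and y along its sides. Not the round white saucer of 120 diameter nearby.
- switch (a joint): Toggle switch lever on the kettle base, 14 mm tall, swinging about the base's y axis; 0 = off, leaning to the base's -x side (as it starts), 1.0 rad = on, leaning to +x. To be left off.
Not all that is in view belongs to the job. What is meant by the part that bears knob_mid is not turquoise, and is the smaller of those in its own colour.

How it is judged:
By the outcome, as a careful person would: the job done as asked, in the order asked, and still so for the second after the job is handed in, with the robot touching nothing.
It also fails if it takes over 45 s, if anything falls off the work surface, if the arm or the gripper's body presses on something with over 40 N, if the wrist force passes 120 N, or if a joint passes its speed limit or range.

## Robot

A 6-joint arm with a two-finger parallel gripper is mounted at the origin on the work surface. World frame = base frame: x ahead of the robot, y to its left, z up, the work surface at z = 0. Lengths are in m, angles in degrees, forces in N, time in s.
With the tool pointing down it reaches from about 0.375 to 0.9 m from the base axis. Payload 3.1 kg.
Tool frame: the origin (TCP) lies midway between the tips of the shut fingers; the grasp point (between the pads) lies bot.hold_point_z behind it (bot.hold_point_z is the distance from the TCP to the grasp point, in m); z points along the fingers, y is the direction in which the jaws open and shut (so a half turn about z gives the same grasp; the last joint's range is limited). The gripper opens to 87 mm and grips with 3 to 60 N. Pads are 19 mm wide; open, the fingers measure 117 mm over their backs; the gripper's body (75 mm by 190 mm) begins 51 mm behind the grasp point.
Start: joints at [-87.29, 30.224, 82.088, -0, 67.689, -10.227], TCP at [0.14, -0.609, 0.223] pointing down, gripper open.
Joint ranges: [-176.69, 176.69], [-43.24, 126.21], [12.49, 139.97], [-82, 262], [0, 151.66], [-163.58, 163.58]. Speed limits (degrees/s): [159.86, 159.86, 180, 180, 180, 180].

## Interface

Orientations are given as a 3x3 rotation matrix whose columns are the frame's x, y, z axes.
In Python, from rig import bot, vision, hand_in gives the robot as it stands. The module is installed in compiled form; this text tells all that it offers.
- The arm moves only by the shell command python3 -m handwheel 'ROWS'. ROWS is JSON, a list of rows, each an object of numbers: "hand": the gripper's target within -1 to 1 (fully open at 1, half-way at 0, shut at -1); "dx", "dy", "dz": the shift along the world's x, y, z in cm; "wx", "wy", "wz": the turn, a rotation vector about the world's x, y, z in rad. In form: [{"hand": .., "dx": .., "dy": .., "dz": .., "wx": .., "wy": .., "wz": ..}, ...]. A call has 1 to 10 rows; each row shifts and turns the commanded pose from where the row before left it; what a row does not reach is not made up. A row lasts 1/10 s, in which the tool goes at most 50 mm and 8.59 degrees, less where a joint would pass 70% of its speed; a pose out of reach is approached as far as the arm can. A call with a gripper value outside its range is refused whole. The fingers move at their own pace and stop on an object; the grip force is fixed at half the most. Time passes only in rows, so rows that do not move let the fingers close. It gives the time, the measured TCP pose, the force and the opening at its end, in the units of the state.
- bot.read_state(): the state, without advancing time (a new reading comes with each control period).
- vision.capture(name): name is "side" or "top"; returns (picture, depth): 384x512x3 uint8, red, green, blue; 384x512 float32, m along the optical axis (not along the pixel's ray), 0 where there is no reading.
- vision.get_calibration(name): a dict with "fx", "fy", "cx", "cy" (pixels), "rvec" (rotation vector, rad) and "tvec" (3), from world to camera coordinates, as OpenCV has them. Camera axes: x right, y down, z forward; pixel columns grow to the right and rows downward; lengths in m; the calibration is good to about 2 mm. A picture is of the moment at which its call begins. get_calibration takes no time and is no camera call.
- hand_in(): hands the job in, once; it reports no verdict.
The state is a dict: "time_s": time; "joint_positions": joint angles; "qvel": joint speeds; "tau": joint torques, N m; "position": TCP position; "tcp_rot": TCP orientation; "force": force on the tool from outside, world axes, zero at the start; "moment": the same for the moment, N m; "opening": opening from 0.0 (shut) to 1.0 (fully open).
Only numpy, scipy, OpenCV 4.12 (cv2) and the standard library are available. Lean on these libraries where they do the work, as an engineer would, in place of code of your own. Each camera call takes 0.05 s, during which the arm holds its last target.

## Working session

There is one attempt and no reset: what is moved stays moved. The work goes in short steps, Python scripts to look and compute and a shell command to move; the robot and the scene stay as the last step left them, time stands still between calls to the robot, and variables do not carry over. Pictures are saved under pics/ and viewed, and the job is handed in when it is done.

```bash
mkdir -p pics; ls
python3 - <<'E'
from rig import bot, vision
import cv2,numpy as np
s=bot.read_state()
print({k:np.round(v,3).tolist() for k,v in s.items()}, bot.hold_point_z)
for n in ("top","side"):
    p,d=vision.capture(n); cv2.imwrite(f"pics/{n}0.png",p[:,:,::-1]); np.save(f"pics/{n}0.npy",d)
    print(n,vision.get_calibration(n))
E
```

```text
pics
{'time_s': 0.0, 'joint_positions': [-87.291, 30.279, 82.155, 0.0, 67.69, -10.229], 'qvel': [-0.066, -0.092, -0.01, -0.006, 0.011, 0.049], 'tau': [-0.003, -44.005, -17.659, 0.063, 0.058, -0.0], 'position': [0.14, -0.608, 0.222], 'tcp_rot': [[0.975, 0.224, -0.0], [0.224, -0.975, 0.002], [0.0, -0.002, -1.0]], 'force': [-0.203, 0.153, 0.153], 'moment': [-0.025, 0.017, -0.017], 'opening': 1.0} 0.0187
top {'fx': 449.21701745216154, 'fy': 449.21701745216154, 'cx': 257.9895200225286, 'cy': 191.9823235467062, 'rvec': array([ 2.14723798, -2.17239965,  0.05995338]), 'tvec': array([-0.03418916,  0.58046413,  1.09327722])}
side {'fx': 492.74495113494515, 'fy': 492.74495113494515, 'cx': 251.96597941447354, 'cy': 191.10868054249644, 'rvec': array([ 0.19732004, -2.73403139,  1.43332365]), 'tvec': array([0.54999324, 0.14177949, 0.96838309])}
```

View pics/top0.png

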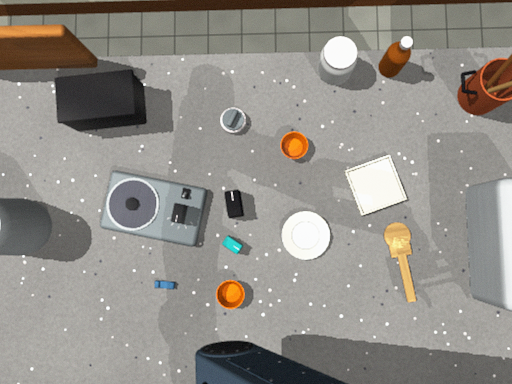

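View pics/side0.png

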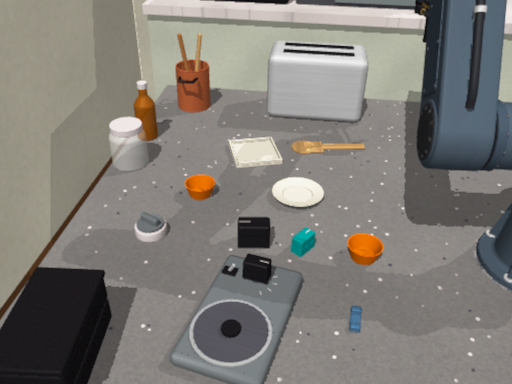

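The top view shows the kettle base near (155,208), with its knob at (180,214) and the switch at (186,194). A larger loose black block sits at (234,203), the square dish at (376,185) and the round saucer at (306,235). Next I'll measure them.

```bash
cat > h.py <<'E'
import cv2,numpy as np
from rig import bot,vision
def cal(n):
    c=vision.get_calibration(n);K=np.array([[c['fx'],0,c['cx']],[0,c['fy'],c['cy']],[0,0,1]])
    return K,cv2.Rodrigues(c['rvec'])[0],c['tvec']
def plane(n,uv,z):
    K,R,t=cal(n);uv=np.atleast_2d(uv).astype(float)
    d=(R.T@np.linalg.inv(K)@np.c_[uv,np.ones(len(uv))].T).T;o=-R.T@t
    return o+d*((z-o[2])/d[:,2])[:,None]
def cloud(n,d):
    K,R,t=cal(n);v,u=np.mgrid[:d.shape[0],:d.shape[1]]
    r=np.stack([(u-K[0,2])/K[0,0],(v-K[1,2])/K[1,1],np.ones_like(d)],-1)*d[...,None]
    return (r-t)@R
def proj(n,P):
    K,R,t=cal(n);return cv2.projectPoints(np.atleast_2d(P).astype(float),cv2.Rodrigues(R)[0],t,K,None)[0].reshape(-1,2)
def ang(a): return float(np.degrees(a))
E
python3 - <<'E'
from h import *
p=cv2.imread('pics/top0.png');d=np.load('pics/top0.npy');C=cloud('top',d);Z=C[...,2]
def rect(m,name):
    m=m.astype(np.uint8);n,l,s,c=cv2.connectedComponentsWithStats(m)
    for i in range(1,n):
        if s[i,4]<25: continue
        P=C[l==i];r=cv2.minAreaRect((P[:,:2]*1000).astype(np.float32))
        print(name,s[i].tolist(),'rect mm',np.round(r[0],1),np.round(r[1],1),round(r[2],1),'z',np.round(np.median(P[:,2])*1000,1))
roi=np.zeros(Z.shape,bool);roi[165:250,95:260]=1
rect(roi&(Z>.062),'z>62')
rect(roi&(Z>.02)&(Z<.034),'slab')
rect(roi&(Z>.018),'slaball')
roi2=np.zeros(Z.shape,bool);roi2[145:225,335:415]=1
rect(roi2&(p.min(2)>170),'dish'); rect(roi2&(Z>.008),'dishz')
print(proj('top',[[.5,0,0],[.6,0,0],[.5,-.1,0]]))
cv2.imwrite('pics/topz.png',cv2.resize(p[160:260,90:260],None,fx=4.5,fy=4.5,interpolation=cv2.INTER_CUBIC))
s=cv2.imread('pics/side0.png')
cv2.imwrite('pics/sidez.png',cv2.resize(s[200:384,160:330],None,fx=3.2,fy=3.2,interpolation=cv2.INTER_CUBIC))
E
```

```text
z>62 [171, 203, 14, 20, 215] rect mm [529.7 151.7] [25.7 45.3] 78.4 z 73.1
slab [99, 170, 107, 76, 4985] rect mm [545.3 225.1] [248.2 149.1] 77.8 z 28.4
slaball [99, 170, 108, 76, 5799] rect mm [526.1 134.5] [434.1 149.7] 78.0 z 29.0
slaball [224, 189, 19, 30, 421] rect mm [519.8  -6.3] [151.4  60.5] 39.3 z 52.1
slaball [221, 235, 21, 15, 190] rect mm [452.7  25.6] [46.2 25.8] 56.5 z 37.3
dish [345, 154, 62, 61, 2346] rect mm [ 566.8 -231.8] [125.9 344.5] 16.5 z 5.1
dishz [344, 154, 63, 61, 435] rect mm [ 561.7 -229.3] [120.  339.6] 19.0 z 13.6
[[242.48943704 224.54464118]
 [242.21253945 185.27322202]
 [282.01661818 224.11992425]]
```

View pics/topz.png

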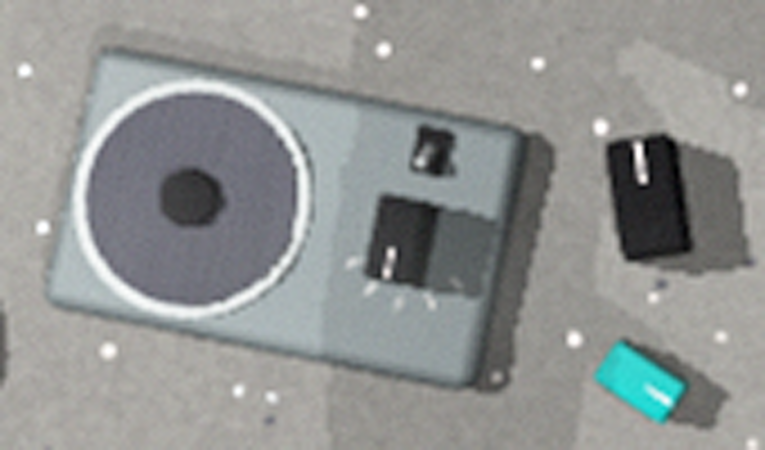

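View pics/sidez.png

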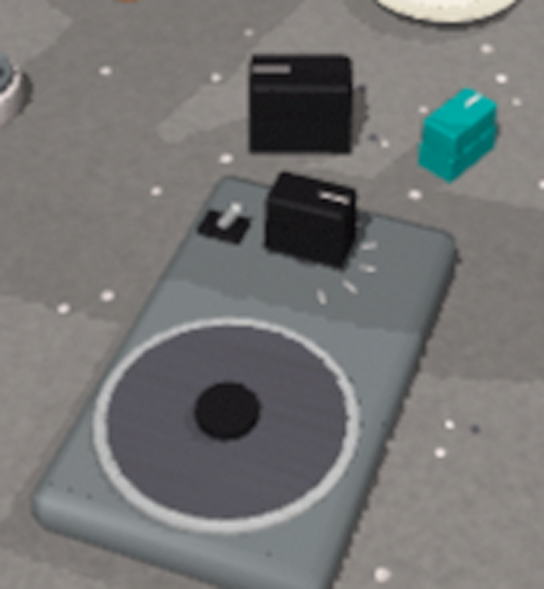

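Run:
```python
from h import *
p=cv2.imread('pics/top0.png');d=np.load('pics/top0.npy');C=cloud('top',d);Z=C[...,2]
m=np.zeros(Z.shape,bool);m[198:228,165:200]=1;m&=(Z>.068)
P=C[m][:,:2]*1000;c=P.mean(0);w,v=np.linalg.eigh(np.cov(P.T));print('knob',c,np.degrees(np.arctan2(v[1,1],v[0,1])),np.sqrt(12*w))
# dish from colour, cast on rim plane
roi=np.zeros(Z.shape,np.uint8);roi[145:225,335:415]=1
hsv=cv2.cvtColor(p,cv2.COLOR_BGR2HSV)
m=((hsv[...,2]>165)&(hsv[...,1]<60)).astype(np.uint8)*roi
m=cv2.morphologyEx(m,cv2.MORPH_OPEN,np.ones((3,3)))
cs=max(cv2.findContours(m,cv2.RETR_EXTERNAL,cv2.CHAIN_APPROX_NONE)[0],key=cv2.contourArea).reshape(-1,2)
P=plane('top',cs,.015)[:,:2]*1000;r=cv2.minAreaRect(P.astype(np.float32));print('dish',r)
d2=np.load('pics/side0.npy');C2=cloud('side',d2);s=cv2.imread('pics/side0.png')
q=C2[242:285,236:275].reshape(-1,3);q=q[q[:,2]>.068]*1000
w,v=np.linalg.eigh(np.cov(q[:,:2].T));print('side knob',q.mean(0),np.degrees(np.arctan2(v[1,1],v[0,1])),np.sqrt(12*w),cv2.minAreaRect(q[:,:2].astype(np.float32)))
```

```text
knob [527.96559219 143.7840659 ] 77.85358750846895 [ 44.57356612 146.89552905]
dish ((609.6008911132812, -345.5011901855469), (171.6018829345703, 172.1270294189453), 1.6934725046157837)
side knob [525.19507926 171.49554785  87.62507301] 96.32779567202118 [ 43.51822313 352.13416079] ((505.5412902832031, 461.28643798828125), (46.93288040161133, 650.9446411132812), 4.055047512054443)
```

Run:
```python
from h import *
p=cv2.imread('pics/top0.png');d=np.load('pics/top0.npy');C=cloud('top',d);Z=C[...,2]
def big(m):
    n,l,s,c=cv2.connectedComponentsWithStats(m.astype(np.uint8));return l==1+np.argmax(s[1:,4])
def go(n,m,C):
    P=C[m][:,:2]*1000;w,v=np.linalg.eigh(np.cov(P.T));print(n,len(P),P.mean(0),ang(np.arctan2(v[1,1],v[0,1])),np.sqrt(12*w),cv2.minAreaRect(P.astype(np.float32)))
near=lambda C,x,y,r:np.hypot(C[...,0]-x,C[...,1]-y)<r
go('knob',big(near(C,.53,.152,.04)&(Z>.069)&(Z<.08)),C)
C2=cloud('side',np.load('pics/side0.npy'));Z2=C2[...,2]
go('knob side',big(near(C2,.53,.152,.04)&(Z2>.069)&(Z2<.08)),C2)
x,y=plane('top',[376,185],.01)[0][:2];print(x,y)
m=big(near(C,x,y,.1)&(Z>.003)&(Z<.03));go('dish',m,C)
m=near(C,x,y,.1)&(Z>.010)&(Z<.02);go('dish rim',m,C)
m=near(C2,x,y,.1)&(Z2>.010)&(Z2<.02);go('dish rim side',m,C2)
```

```text
knob 205 [529.51558149 151.39212964] 169.11729890945978 [25.94284816 45.46394702] ((529.67236328125, 151.6534423828125), (25.723745346069336, 45.316932678222656), 78.4253158569336)
knob side 286 [527.09322896 154.63663751] 169.44904755047696 [26.29092588 45.5262271 ] ((527.2667236328125, 152.4298553466797), (27.641525268554688, 44.48308563232422), 80.37325286865234)
0.5950490039813844 -0.3363665019739716
dish 1899 [ 598.0104163  -333.30643701] 105.14541942043071 [124.12622872 126.09499422] ((598.8055419921875, -334.9169921875), (127.2195053100586, 131.89950561523438), 18.27550506591797)
dish rim 392 [ 596.90729888 -333.59806661] 106.37744835184012 [158.85371001 164.75599164] ((597.3644409179688, -332.6597900390625), (119.96186065673828, 120.99246978759766), 19.032760620117188)
dish rim side 265 [ 593.1239164  -326.00797245] 106.66840482387164 [150.3369104  172.91621465] ((596.137939453125, -331.0665588378906), (120.3181381225586, 127.240234375), 19.57996940612793)
```

```bash
python3 -m handwheel '[{"hand":0.2,"dx":3.1,"dy":3.1,"dz":0,"wx":0,"wy":0,"wz":0.136},{"hand":0.2,"dx":3.1,"dy":3.1,"dz":0,"wx":0,"wy":0,"wz":0.136},{"hand":0.2,"dx":3.1,"dy":3.1,"dz":0,"wx":0,"wy":0,"wz":0.136},{"hand":0.2,"dx":3.1,"dy":3.1,"dz":0,"wx":0,"wy":0,"wz":0.136},{"hand":0.2,"dx":3.1,"dy":3.1,"dz":0,"wx":0,"wy":0,"wz":0.136},{"hand":0.2,"dx":3.1,"dy":3.1,"dz":0,"wx":0,"wy":0,"wz":0.136},{"hand":0.2,"dx":3.1,"dy":3.1,"dz":0,"wx":0,"wy":0,"wz":0.136},{"hand":0.2,"dx":3.1,"dy":3.1,"dz":0,"wx":0,"wy":0,"wz":0.136},{"hand":0.2,"dx":3.1,"dy":3.1,"dz":0,"wx":0,"wy":0,"wz":0.136},{"hand":0.2,"dx":3.1,"dy":3.1,"dz":0,"wx":0,"wy":0,"wz":0.136}]'
cat >> h.py <<'E'
def st():
    s=bot.read_state();R=s['tcp_rot']
    R=np.array(R);print('t',round(s['time_s'],2),'pos mm',np.round(np.array(s['position'])*1000,1),'y yaw',round(ang(np.arctan2(R[1,1],R[0,1])),2),'z',np.round(R[:,2],4),'F',np.round(s['force'],1),'M',np.round(s['moment'],2),'open',round(s['opening'],3),'j',np.round(s['joint_positions'],1))
E
python3 -c "from h import *;st()"
```

```text
time_s: 1.1
position: [0.4508, -0.2975, 0.2223]
tcp_rot: [[-0.021, 1.0, -0.0], [1.0, 0.021, 0.0], [0.0, -0.0, -1.0]]
force: [1.0, -0.1, -0.1]
opening: 0.605
t 1.1 pos mm [ 450.8 -297.5  222.3] y yaw 1.17 z [-5.e-04  5.e-04 -1.e+00] F [ 1.  -0.1 -0.1] M [-0.01 -0.12 -0.01] open 0.605 j [-45.3  23.7  94.3  -0.   62.  -46.5]
```

```bash
python3 -m handwheel '[{"hand":0.2,"dx":0.79,"dy":4.49,"dz":-0.6,"wx":0,"wy":0,"wz":0.136},{"hand":0.2,"dx":0.79,"dy":4.49,"dz":-0.6,"wx":0,"wy":0,"wz":0.136},{"hand":0.2,"dx":0.79,"dy":4.49,"dz":-0.6,"wx":0,"wy":0,"wz":0.136},{"hand":0.2,"dx":0.79,"dy":4.49,"dz":-0.6,"wx":0,"wy":0,"wz":0.136},{"hand":0.2,"dx":0.79,"dy":4.49,"dz":-0.6,"wx":0,"wy":0,"wz":0.136},{"hand":0.2,"dx":0.79,"dy":4.49,"dz":-0.6,"wx":0,"wy":0,"wz":0.136},{"hand":0.2,"dx":0.79,"dy":4.49,"dz":-0.6,"wx":0,"wy":0,"wz":0.136},{"hand":0.2,"dx":0.79,"dy":4.49,"dz":-0.6,"wx":0,"wy":0,"wz":0.136},{"hand":0.2,"dx":0.79,"dy":4.49,"dz":-0.6,"wx":0,"wy":0,"wz":0.136},{"hand":0.2,"dx":0.79,"dy":4.49,"dz":-0.6,"wx":0,"wy":0,"wz":0.136}]' >/dev/null;python3 -m handwheel '[{"hand":0.2,"dx":0,"dy":0,"dz":0,"wx":0,"wy":0,"wz":0},{"hand":0.2,"dx":0,"dy":0,"dz":0,"wx":0,"wy":0,"wz":0}]'
python3 -c "from h import *;st()"
```

```text
time_s: 2.3
position: [0.5283, 0.1509, 0.1619]
tcp_rot: [[-0.981, 0.192, -0.001], [0.192, 0.981, -0.001], [0.001, -0.001, -1.0]]
force: [0.0, -0.2, 1.1]
opening: 0.601
t 2.3 pos mm [528.3 150.9 161.9] y yaw 78.9 z [-1.4e-03 -5.0e-04 -1.0e+00] F [ 0.  -0.2  1.1] M [ 0.08 -0.19 -0.03] open 0.601 j [  4.3  29.1  96.4  -0.   54.6 -74.6]
```

```bash
python3 -m handwheel '[{"hand":0.2,"dx":0.13,"dy":0.07,"dz":-2,"wx":0,"wy":0,"wz":0},{"hand":0.2,"dx":0,"dy":0,"dz":-2,"wx":0,"wy":0,"wz":0},{"hand":0.2,"dx":0,"dy":0,"dz":-2,"wx":0,"wy":0,"wz":0},{"hand":0.2,"dx":0,"dy":0,"dz":-2,"wx":0,"wy":0,"wz":0},{"hand":0.2,"dx":0,"dy":0,"dz":-2,"wx":0,"wy":0,"wz":0},{"hand":0.2,"dx":0,"dy":0,"dz":-1.4,"wx":0,"wy":0,"wz":0},{"hand":0.2,"dx":0,"dy":0,"dz":-0.7,"wx":0,"wy":0,"wz":0},{"hand":0.2,"dx":0,"dy":0,"dz":0,"wx":0,"wy":0,"wz":0},{"hand":0.2,"dx":0,"dy":0,"dz":0,"wx":0,"wy":0,"wz":0}]'
python3 - <<'E'
from h import *
st()
for n,(a,b,c,d) in (("top",(160,260,90,260)),("side",(200,384,160,330))):
    p,_=vision.capture(n); cv2.imwrite(f"pics/{n}1.png",cv2.resize(p[a:b,c:d,::-1],None,fx=3.2,fy=3.2,interpolation=cv2.INTER_CUBIC))
E
```

```text
time_s: 3.2
position: [0.5307, 0.1503, 0.042]
tcp_rot: [[-0.981, 0.195, 0.001], [0.195, 0.981, 0.0], [-0.001, 0.0, -1.0]]
force: [-0.3, -0.0, -0.2]
opening: 0.598
t 3.2 pos mm [530.7 150.3  42. ] y yaw 78.75 z [ 8.e-04  0.e+00 -1.e+00] F [-0.3 -0.  -0.2] M [ 0.08 -0.18  0.01] open 0.598 j [  4.2  40.3 100.4  -0.   39.3 -74.5]
```

View pics/side1.png

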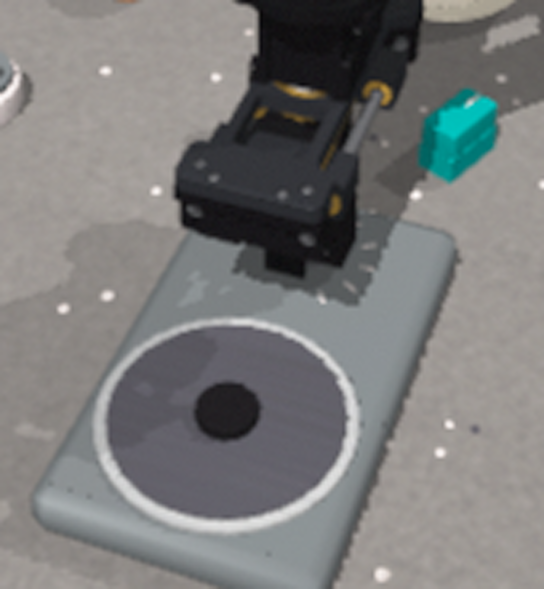

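The side view shows the fingers straddling the knob (near finger at about (285,262) in the crop) and clear of the slab and the switch. Next I'll centre slightly and close.

```bash
python3 -m handwheel '[{"hand":0.2,"dx":-0.05,"dy":0.1,"dz":-0.05,"wx":0,"wy":0,"wz":0},{"hand":-1,"dx":0,"dy":0,"dz":0,"wx":0,"wy":0,"wz":0},{"hand":-1,"dx":0,"dy":0,"dz":0,"wx":0,"wy":0,"wz":0},{"hand":-1,"dx":0,"dy":0,"dz":0,"wx":0,"wy":0,"wz":0},{"hand":-1,"dx":0,"dy":0,"dz":0,"wx":0,"wy":0,"wz":0},{"hand":-1,"dx":0,"dy":0,"dz":0,"wx":0,"wy":0,"wz":0},{"hand":-1,"dx":0,"dy":0,"dz":0,"wx":0,"wy":0,"wz":0}]'
python3 -c "from h import *;st()"
```

```text
time_s: 4.0
position: [0.5298, 0.1516, 0.0411]
tcp_rot: [[-0.981, 0.194, -0.0], [0.194, 0.981, -0.0], [0.0, -0.0, -1.0]]
force: [-0.8, 0.3, 1.0]
opening: 0.294
t 4.0 pos mm [529.8 151.6  41.1] y yaw 78.79 z [-0.e+00 -1.e-04 -1.e+00] F [-0.8  0.3  1. ] M [ 0.06 -0.12  0.02] open 0.294 j [  4.3  40.4 100.5  -0.   39.2 -74.4]
```

```bash
python3 -m handwheel '[{"hand":-1,"dx":0,"dy":0,"dz":0,"wx":0,"wy":0,"wz":-0.06},{"hand":-1,"dx":0,"dy":0,"dz":0.02,"wx":0,"wy":0,"wz":-0.06},{"hand":-1,"dx":0,"dy":0,"dz":0.02,"wx":0,"wy":0,"wz":-0.06},{"hand":-1,"dx":0,"dy":0,"dz":0.02,"wx":0,"wy":0,"wz":-0.06},{"hand":-1,"dx":0,"dy":0,"dz":0.02,"wx":0,"wy":0,"wz":-0.06},{"hand":-1,"dx":0,"dy":0,"dz":0.02,"wx":0,"wy":0,"wz":-0.06},{"hand":-1,"dx":0,"dy":0,"dz":0.02,"wx":0,"wy":0,"wz":-0.06},{"hand":-1,"dx":0,"dy":0,"dz":0.02,"wx":0,"wy":0,"wz":-0.06},{"hand":-1,"dx":0,"dy":0,"dz":0.02,"wx":0,"wy":0,"wz":-0.06},{"hand":-1,"dx":0,"dy":0,"dz":0.02,"wx":0,"wy":0,"wz":-0.06}]'
python3 - <<'E'
from h import *
st()
for n,(a,b,c,d) in (("top",(160,260,90,260)),("side",(200,384,160,330))):
    p,_=vision.capture(n); cv2.imwrite(f"pics/{n}2.png",cv2.resize(p[a:b,c:d,::-1],None,fx=3.2,fy=3.2,interpolation=cv2.INTER_CUBIC))
st()
E
```

```text
time_s: 5.0
position: [0.5291, 0.1505, 0.0418]
tcp_rot: [[-0.699, 0.715, -0.002], [0.715, 0.699, -0.002], [0.0, -0.003, -1.0]]
force: [0.2, -3.4, -7.0]
opening: 0.294
t 5.0 pos mm [529.1 150.5  41.8] y yaw 44.35 z [-0.0021 -0.0019 -1.    ] F [ 0.2 -3.4 -7. ] M [-0.66 -0.3   0.18] open 0.294 j [  4.3  40.3 100.5  -0.2  39.4 -39.9]
t 5.1 pos mm [529.  150.5  41.9] y yaw 44.45 z [-0.0022 -0.0017 -1.    ] F [ 0.1 -5.4 -7.2] M [-0.9  -0.25 -0.04] open 0.301 j [ 4.300e+00  4.030e+01  1.005e+02 -1.000e-01  3.940e+01 -4.010e+01]
```

View pics/side2.png

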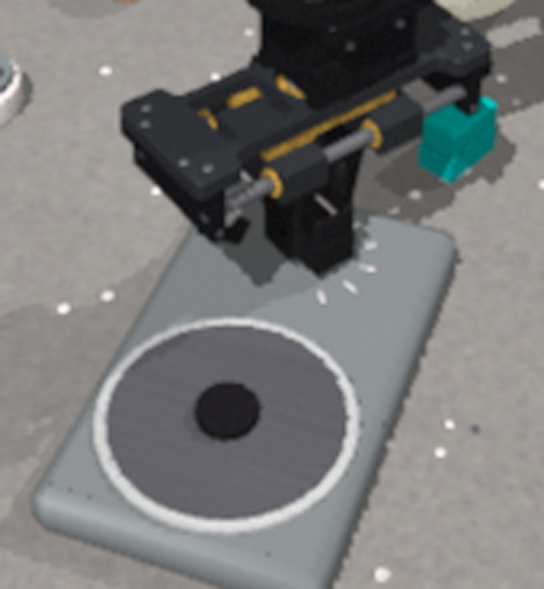

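View pics/top2.png

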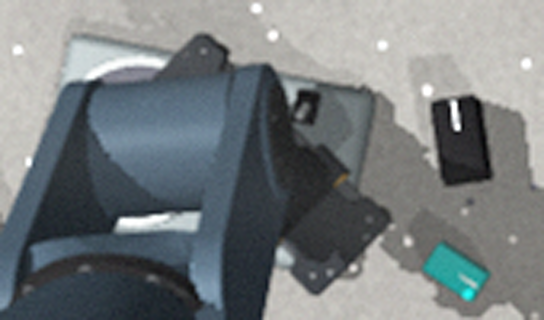

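Run:
```python
from h import *
p,d=vision.capture('side');np.save('pics/side3.npy',d);cv2.imwrite('pics/side3full.png',p[:,:,::-1])
q=cv2.resize(p[245:295,225:285,::-1],None,fx=12,fy=12,interpolation=cv2.INTER_CUBIC)
q=np.clip(255*(q/255.)**.5,0,255).astype(np.uint8)
cv2.imwrite('pics/side3.png',q);st()
```

```text
t 5.15 pos mm [529.  150.5  41.9] y yaw 44.51 z [-0.0022 -0.0017 -1.    ] F [ 1.9 -5.7 -7.3] M [-1.03 -0.31 -0.03] open 0.297 j [ 4.300e+00  4.030e+01  1.005e+02 -1.000e-01  3.940e+01 -4.010e+01]
```

View pics/side3.png

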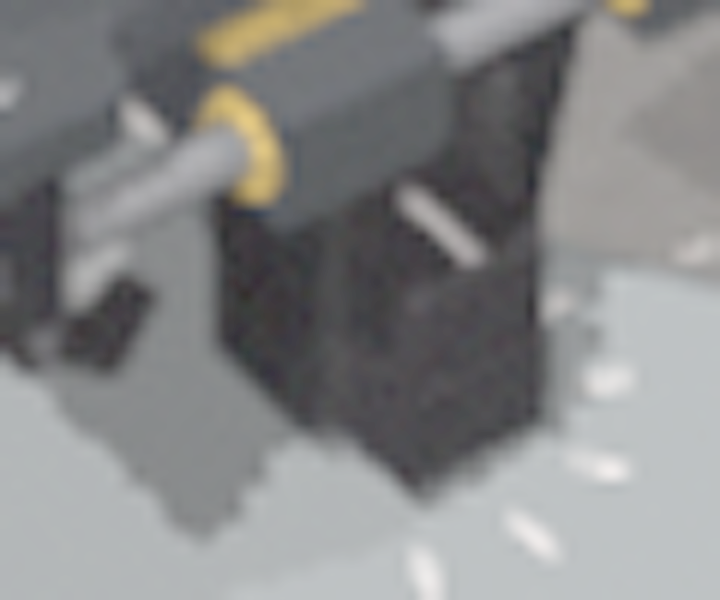

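Run:
```python
from h import *
f=lambda pts,z:plane('side',np.array(pts)/12+[225,245],z)*1000
a=f([[400,195],[485,260]],.0755);print(a,ang(np.arctan2(*(a[1]-a[0])[[1,0]])))
for z in(.036,.038,.04):
    b=f([[425,500],[548,422]],z);print(b,np.linalg.norm(b[1]-b[0]),ang(np.arctan2(*(b[1]-b[0])[[1,0]])))
```

```text
[[523.8442598  157.46448704  75.5       ]
 [510.23578981 168.95915163  75.5       ]] 139.8132273130937
[[516.64668966 178.23472266  36.        ]
 [500.68086171 159.90537117  36.        ]] 24.30787501936281 -131.0575760360058
[[516.46204879 180.17986443  38.        ]
 [500.54746383 161.90934174  38.        ]] 24.229857898113966 -131.05757603600554
[[516.27740793 182.12500619  40.        ]
 [500.41406594 163.91331232  40.        ]] 24.15184077686499 -131.05757603600554
```

```bash
python3 -m handwheel '[{"hand":-1,"dx":0,"dy":0.05,"dz":0.03,"wx":0,"wy":0,"wz":-0.04},{"hand":-1,"dx":0,"dy":0.05,"dz":0.03,"wx":0,"wy":0,"wz":-0.04},{"hand":-1,"dx":0,"dy":0,"dz":0.02,"wx":0,"wy":0,"wz":-0.02},{"hand":-1,"dx":0,"dy":0,"dz":0,"wx":0,"wy":0,"wz":0}]'
python3 - <<'E'
from h import *
st()
p,d=vision.capture('side')
q=cv2.resize(p[245:295,225:285,::-1],None,fx=12,fy=12,interpolation=cv2.INTER_CUBIC)
q=np.clip(255*(q/255.)**.5,0,255).astype(np.uint8)
cv2.imwrite('pics/side4.png',q)
E
```

```text
time_s: 5.55
position: [0.5288, 0.1506, 0.0424]
tcp_rot: [[-0.627, 0.779, -0.003], [0.779, 0.627, -0.003], [-0.001, -0.004, -1.0]]
force: [1.0, -8.6, -9.0]
opening: 0.296
t 5.55 pos mm [528.8 150.6  42.4] y yaw 38.83 z [-0.0029 -0.0031 -1.    ] F [ 1.  -8.6 -9. ] M [-1.51 -0.33  0.05] open 0.296 j [  4.3  40.2 100.5  -0.3  39.5 -34.3]
```

View pics/side4.png

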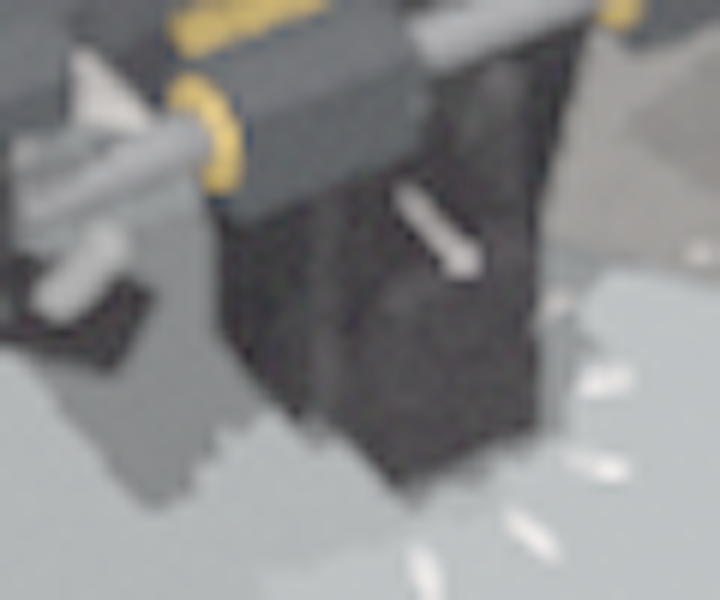

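The knob turned further clockwise: the line is now at (400,190) to (465,270), which puts the knob at about −34°. Next I'll turn it counter-clockwise while easing it up.

```bash
python3 -m handwheel '[{"hand":-1,"dx":0,"dy":-0.05,"dz":0.01,"wx":0,"wy":0,"wz":0.07},{"hand":-1,"dx":0,"dy":-0.05,"dz":0.02,"wx":0,"wy":0,"wz":0.07},{"hand":-1,"dx":0,"dy":-0.05,"dz":0.02,"wx":0,"wy":0,"wz":0.07},{"hand":-1,"dx":0,"dy":0,"dz":0.02,"wx":0,"wy":0,"wz":0.07},{"hand":-1,"dx":0,"dy":0,"dz":0.02,"wx":0,"wy":0,"wz":0.07},{"hand":-1,"dx":0,"dy":0,"dz":0.02,"wx":0,"wy":0,"wz":0.07},{"hand":-1,"dx":0,"dy":0,"dz":0.02,"wx":0,"wy":0,"wz":0.07},{"hand":-1,"dx":0,"dy":0,"dz":0.02,"wx":0,"wy":0,"wz":0.07},{"hand":-1,"dx":0,"dy":0,"dz":0.02,"wx":0,"wy":0,"wz":0.07},{"hand":-1,"dx":0,"dy":0,"dz":0.02,"wx":0,"wy":0,"wz":0.07}]'
python3 -c "from h import *;st()"
```

```text
time_s: 6.6
position: [0.5295, 0.1513, 0.0447]
tcp_rot: [[-0.982, 0.191, -0.001], [0.191, 0.982, 0.001], [0.001, 0.0, -1.0]]
force: [0.9, -0.4, -7.2]
opening: 0.294
t 6.6 pos mm [529.5 151.3  44.7] y yaw 78.97 z [-7.e-04  5.e-04 -1.e+00] F [ 0.9 -0.4 -7.2] M [ 0.12 -0.34 -0.08] open 0.294 j [ 4.300e+00  4.000e+01  1.004e+02  1.000e-01  3.960e+01 -7.470e+01]
```

```bash
python3 -m handwheel '[{"hand":-1,"dx":0,"dy":0,"dz":0.02,"wx":0,"wy":0,"wz":0.07},{"hand":-1,"dx":0,"dy":0,"dz":0.02,"wx":0,"wy":0,"wz":0.07},{"hand":-1,"dx":0,"dy":0,"dz":0.02,"wx":0,"wy":0,"wz":0.07},{"hand":-1,"dx":0,"dy":0,"dz":0.02,"wx":0,"wy":0,"wz":0.07},{"hand":-1,"dx":0,"dy":0,"dz":0.02,"wx":0,"wy":0,"wz":0.07},{"hand":-1,"dx":0,"dy":0,"dz":0.02,"wx":0,"wy":0,"wz":0.07},{"hand":-1,"dx":0,"dy":0,"dz":0.02,"wx":0,"wy":0,"wz":0.07},{"hand":-1,"dx":0,"dy":0,"dz":0.01,"wx":0,"wy":0,"wz":0.07},{"hand":-1,"dx":0,"dy":0,"dz":0.01,"wx":0,"wy":0,"wz":0.07},{"hand":-1,"dx":0,"dy":0,"dz":0.01,"wx":0,"wy":0,"wz":0.06}]'
python3 - <<'E'
from h import *
st()
p,d=vision.capture('side');cv2.imwrite('pics/side5full.png',p[:,:,::-1])
q=cv2.resize(p[240:290,225:285,::-1],None,fx=12,fy=12,interpolation=cv2.INTER_CUBIC)
q=np.clip(255*(q/255.)**.5,0,255).astype(np.uint8)
cv2.imwrite('pics/side5.png',q)
E
```

```text
time_s: 7.6
position: [0.5295, 0.1527, 0.0467]
tcp_rot: [[-0.879, -0.476, -0.0], [-0.476, 0.879, 0.003], [-0.001, 0.002, -1.0]]
force: [1.9, 3.7, -4.7]
opening: 0.291
t 7.6 pos mm [529.5 152.7  46.7] y yaw 118.42 z [-3.0e-04  2.7e-03 -1.0e+00] F [ 1.9  3.7 -4.7] M [ 0.8  -0.28 -0.07] open 0.291 j [   4.4   39.8  100.4    0.2   39.8 -114.2]
```

View pics/side5.png

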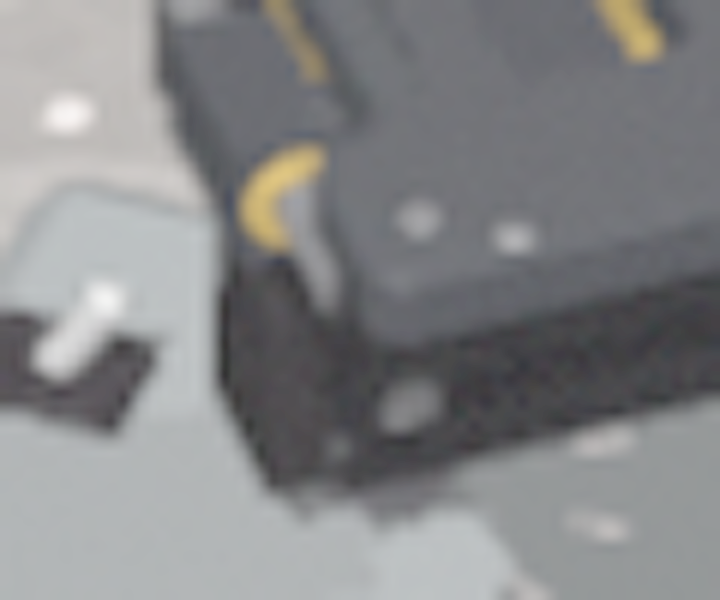

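Run:
```python
from h import *
for z in(.036,.041):
    a=plane('side',np.array([[222,385],[275,490]])/12+[225,240],z)*1000;print(a,np.linalg.norm(a[1]-a[0]),ang(np.arctan2(*(a[1]-a[0])[[1,0]])))
    # expected corners for knob yaw 25 
    for yaw in(18,23,28):
        t=np.radians(yaw);X=np.array([np.cos(t),np.sin(t)]);Y=np.array([-X[1],X[0]])
        print(yaw,[((proj('side',np.r_[(np.array([.5295,.1516])+.023*X+s*.013*Y),z])[0]-[225,240])*12).round() for s in(-1,1)])
```

```text
[[551.01191649 147.19024154  36.        ]
 [540.08610786 167.58825678  36.        ]] 23.139842697351764 118.17488069681829
18 [array([194., 378.]), array([222., 502.])]
23 [array([189., 388.]), array([233., 510.])]
28 [array([186., 399.]), array([244., 518.])]
[[550.27457281 152.30219229  41.        ]
 [539.43643125 172.53653687  41.        ]] 22.95417201326653 118.17488069681802
18 [array([194., 354.]), array([223., 477.])]
23 [array([189., 364.]), array([233., 485.])]
28 [array([186., 374.]), array([245., 493.])]
```

```bash
python3 -m handwheel '[{"hand":-1,"dx":0,"dy":0.03,"dz":0.1,"wx":0,"wy":0,"wz":0},{"hand":-1,"dx":0,"dy":0.03,"dz":0.2,"wx":0,"wy":0,"wz":0},{"hand":-1,"dx":0,"dy":0,"dz":0.2,"wx":0,"wy":0,"wz":0},{"hand":-1,"dx":0,"dy":0,"dz":0.2,"wx":0,"wy":0,"wz":0},{"hand":-1,"dx":0,"dy":0,"dz":0.2,"wx":0,"wy":0,"wz":0},{"hand":-1,"dx":0,"dy":0,"dz":0.2,"wx":0,"wy":0,"wz":0},{"hand":-1,"dx":0,"dy":0,"dz":0.2,"wx":0,"wy":0,"wz":0},{"hand":-1,"dx":0,"dy":0,"dz":0.2,"wx":0,"wy":0,"wz":0},{"hand":-1,"dx":0,"dy":0,"dz":0.5,"wx":0,"wy":0,"wz":0},{"hand":-1,"dx":0,"dy":0,"dz":0.5,"wx":0,"wy":0,"wz":0}]'
python3 - <<'E'
from h import *
st()
p,d=vision.capture('side')
q=cv2.resize(p[200:300,200:310,::-1],None,fx=6,fy=6,interpolation=cv2.INTER_CUBIC)
q=np.clip(255*(q/255.)**.5,0,255).astype(np.uint8)
cv2.imwrite('pics/side6.png',q)
E
```

```text
time_s: 8.65
position: [0.5297, 0.1516, 0.0727]
tcp_rot: [[-0.88, -0.474, -0.0], [-0.474, 0.88, -0.0], [0.0, -0.0, -1.0]]
force: [0.7, 0.3, -0.9]
opening: 0.297
t 8.65 pos mm [529.7 151.6  72.7] y yaw 118.31 z [-1.e-04 -1.e-04 -1.e+00] F [ 0.7  0.3 -0.9] M [ 0.1  -0.09  0.01] open 0.297 j [   4.4   37.2   99.7   -0.    43.  -114. ]
```

View pics/side6.png

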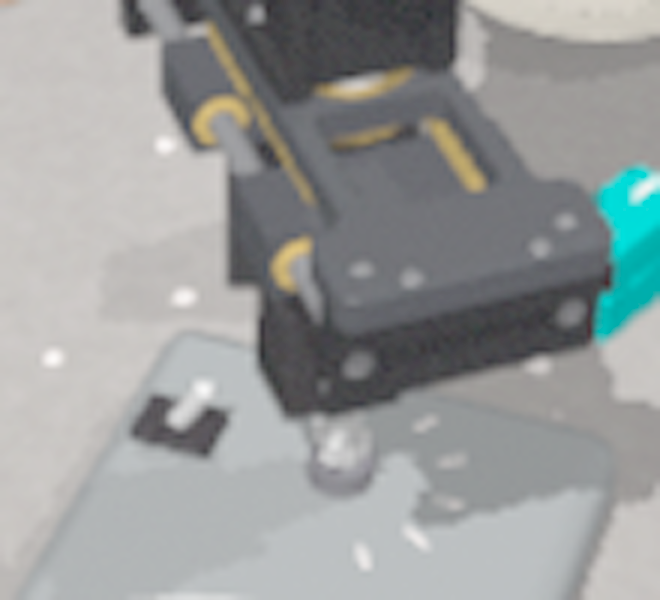

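The view shows the bare spindle at (340,455), the knob in the jaws and the switch still off at (190,405). Next comes carrying it to the dish.

```bash
python3 -m handwheel '[{"hand":-1,"dx":0,"dy":0,"dz":2,"wx":0,"wy":0,"wz":0},{"hand":-1,"dx":0,"dy":0,"dz":2.5,"wx":0,"wy":0,"wz":-0.08},{"hand":-1,"dx":0,"dy":0,"dz":2.5,"wx":0,"wy":0,"wz":-0.1},{"hand":-1,"dx":0.4,"dy":-2,"dz":1,"wx":0,"wy":0,"wz":-0.12},{"hand":-1,"dx":0.4,"dy":-3.5,"dz":0,"wx":0,"wy":0,"wz":-0.12},{"hand":-1,"dx":0.5,"dy":-4,"dz":0,"wx":0,"wy":0,"wz":-0.12},{"hand":-1,"dx":0.5,"dy":-4,"dz":0,"wx":0,"wy":0,"wz":-0.12},{"hand":-1,"dx":0.5,"dy":-4,"dz":0,"wx":0,"wy":0,"wz":-0.12},{"hand":-1,"dx":0.5,"dy":-4,"dz":0,"wx":0,"wy":0,"wz":-0.12},{"hand":-1,"dx":0.5,"dy":-4,"dz":0,"wx":0,"wy":0,"wz":-0.12}]'
python3 -c "from h import *;st()"
```

```text
time_s: 9.7
position: [0.5627, -0.1049, 0.1524]
tcp_rot: [[-0.862, 0.506, 0.0], [0.506, 0.862, 0.0], [-0.0, 0.0, -1.0]]
force: [1.3, 0.4, -0.2]
opening: 0.294
t 9.7 pos mm [ 562.7 -104.9  152.4] y yaw 59.59 z [ 1.e-04  0.e+00 -1.e+00] F [ 1.3  0.4 -0.2] M [ 0.08 -0.15 -0.01] open 0.294 j [-21.7  31.4  93.6   0.   55.  -81.3]
```

```bash
python3 -m handwheel '[{"hand":-1,"dx":0.5,"dy":-3.5,"dz":0,"wx":0,"wy":0,"wz":-0.12},{"hand":-1,"dx":0.5,"dy":-3.5,"dz":0,"wx":0,"wy":0,"wz":-0.12},{"hand":-1,"dx":0.5,"dy":-3.5,"dz":0,"wx":0,"wy":0,"wz":-0.12},{"hand":-1,"dx":0.5,"dy":-3.5,"dz":0,"wx":0,"wy":0,"wz":-0.12},{"hand":-1,"dx":0.5,"dy":-3.5,"dz":0,"wx":0,"wy":0,"wz":-0.12},{"hand":-1,"dx":0.5,"dy":-3,"dz":0,"wx":0,"wy":0,"wz":-0.11},{"hand":-1,"dx":0.4,"dy":-2,"dz":0,"wx":0,"wy":0,"wz":0},{"hand":-1,"dx":0,"dy":0,"dz":0,"wx":0,"wy":0,"wz":0},{"hand":-1,"dx":0,"dy":0,"dz":0,"wx":0,"wy":0,"wz":0}]'
python3 - <<'E'
from h import *
st()
p,d=vision.capture('side');np.save('pics/side7.npy',d);cv2.imwrite('pics/side7f.png',p[:,:,::-1])
q=cv2.resize(p[50:190,180:350,::-1],None,fx=4,fy=4,interpolation=cv2.INTER_CUBIC)
q=np.clip(255*(q/255.)**.6,0,255).astype(np.uint8)
cv2.imwrite('pics/side7.png',q)
E
```

```text
time_s: 10.6
position: [0.5961, -0.3277, 0.1519]
tcp_rot: [[-0.328, 0.945, -0.001], [0.945, 0.328, 0.001], [0.002, -0.001, -1.0]]
force: [-0.3, -0.5, -0.6]
opening: 0.296
t 10.6 pos mm [ 596.1 -327.7  151.9] y yaw 19.16 z [-0.0011  0.0015 -1.    ] F [-0.3 -0.5 -0.6] M [-0.03 -0.08  0.04] open 0.296 j [-38.2  38.9  77.    0.   64.1 -57.4]
```

View pics/side7.png

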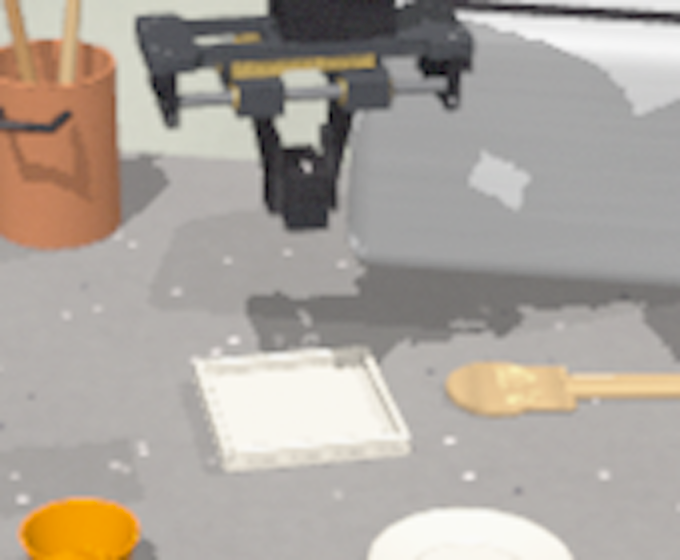

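The knob hangs upright in the jaws and the dish is clear below at about (300,405), so I'll lower it now.

```bash
python3 -m handwheel '[{"hand":-1,"dx":0.11,"dy":-0.5,"dz":-2,"wx":0,"wy":0,"wz":0},{"hand":-1,"dx":0,"dy":0,"dz":-2.5,"wx":0,"wy":0,"wz":0},{"hand":-1,"dx":0,"dy":0,"dz":-2.5,"wx":0,"wy":0,"wz":0},{"hand":-1,"dx":0,"dy":0,"dz":-2.5,"wx":0,"wy":0,"wz":0},{"hand":-1,"dx":0,"dy":0,"dz":-1.7,"wx":0,"wy":0,"wz":0},{"hand":-1,"dx":0,"dy":0,"dz":-1,"wx":0,"wy":0,"wz":0},{"hand":-1,"dx":0,"dy":0,"dz":-0.4,"wx":0,"wy":0,"wz":0},{"hand":-1,"dx":0,"dy":0,"dz":0,"wx":0,"wy":0,"wz":0}]'
python3 - <<'E'
from h import *
st()
p,d=vision.capture('side')
q=cv2.resize(p[100:180,215:295,::-1],None,fx=7,fy=7,interpolation=cv2.INTER_CUBIC)
q=np.clip(255*(q/255.)**.6,0,255).astype(np.uint8)
cv2.imwrite('pics/side8.png',q)
E
```

```text
time_s: 11.45
position: [0.5981, -0.3331, 0.0264]
tcp_rot: [[-0.329, 0.944, 0.0], [0.944, 0.329, -0.0], [-0.0, 0.0, -1.0]]
force: [-0.3, -0.8, -0.0]
opening: 0.297
t 11.45 pos mm [ 598.1 -333.1   26.4] y yaw 19.21 z [ 1.e-04 -0.e+00 -1.e+00] F [-0.3 -0.8 -0. ] M [-0.   -0.03  0.  ] open 0.297 j [-38.4  48.4  80.1   0.   51.6 -57.7]
```

View pics/side8.png

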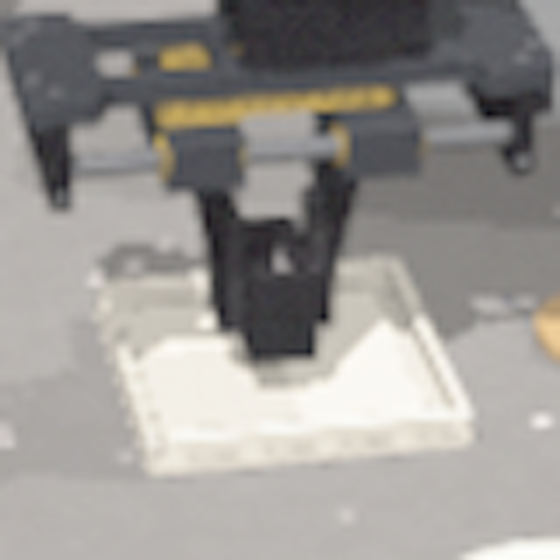

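```bash
python3 -m handwheel '[{"hand":-1,"dx":0,"dy":0,"dz":-0.5,"wx":0,"wy":0,"wz":0},{"hand":-1,"dx":0,"dy":0,"dz":-0.4,"wx":0,"wy":0,"wz":0},{"hand":-1,"dx":0,"dy":0,"dz":-0.3,"wx":0,"wy":0,"wz":0},{"hand":-1,"dx":0,"dy":0,"dz":-0.1,"wx":0,"wy":0,"wz":0},{"hand":-1,"dx":0,"dy":0,"dz":0,"wx":0,"wy":0,"wz":0}]'
python3 -c "from h import *;st()"
```

```text
time_s: 12.0
position: [0.5977, -0.3332, 0.013]
tcp_rot: [[-0.329, 0.944, -0.0], [0.944, 0.329, 0.0], [0.0, -0.0, -1.0]]
force: [-0.5, -0.3, -0.0]
opening: 0.295
t 12.0 pos mm [ 597.7 -333.2   13. ] y yaw 19.19 z [-4.e-04  3.e-04 -1.e+00] F [-0.5 -0.3 -0. ] M [-0.02 -0.1   0.02] open 0.295 j [-38.5  49.5  80.2  -0.   50.3 -57.7]
```

```bash
python3 -m handwheel '[{"hand":-1,"dx":0,"dy":0,"dz":-0.1,"wx":0,"wy":0,"wz":0},{"hand":-1,"dx":0,"dy":0,"dz":-0.1,"wx":0,"wy":0,"wz":0},{"hand":-1,"dx":0,"dy":0,"dz":0,"wx":0,"wy":0,"wz":0}]'
python3 -c "from h import *;st()"
```

```text
time_s: 12.3
position: [0.5978, -0.3333, 0.0112]
tcp_rot: [[-0.329, 0.944, -0.0], [0.944, 0.329, 0.0], [0.0, -0.0, -1.0]]
force: [0.9, -0.1, -0.2]
opening: 0.296
t 12.3 pos mm [ 597.8 -333.3   11.2] y yaw 19.2 z [-1.e-04  1.e-04 -1.e+00] F [ 0.9 -0.1 -0.2] M [ 0.02 -0.06  0.01] open 0.296 j [-38.5  49.6  80.2  -0.   50.2 -57.7]
```

```bash
python3 -m handwheel '[{"hand":-1,"dx":0,"dy":0,"dz":-0.1,"wx":0,"wy":0,"wz":0},{"hand":-1,"dx":0,"dy":0,"dz":-0.05,"wx":0,"wy":0,"wz":0},{"hand":-1,"dx":0,"dy":0,"dz":0,"wx":0,"wy":0,"wz":0}]'
python3 -c "from h import *;st()"
```

```text
time_s: 12.6
position: [0.598, -0.3334, 0.0102]
tcp_rot: [[-0.329, 0.944, 0.0], [0.944, 0.329, -0.0], [-0.0, 0.0, -1.0]]
force: [-1.0, 0.1, 2.4]
opening: 0.295
t 12.6 pos mm [ 598.  -333.4   10.2] y yaw 19.2 z [ 3.e-04 -3.e-04 -1.e+00] F [-1.   0.1  2.4] M [-0.03 -0.06  0.  ] open 0.295 j [-38.5  49.7  80.2  -0.   50.  -57.7]
```

Contact at TCP z = 10.2 mm, matching the predicted 10.1. I'll release partway so the fingers stay clear of the walls, then rise.

```bash
python3 -m handwheel '[{"hand":-0.2,"dx":0,"dy":0,"dz":0,"wx":0,"wy":0,"wz":0},{"hand":0,"dx":0,"dy":0,"dz":0,"wx":0,"wy":0,"wz":0},{"hand":0.05,"dx":0,"dy":0,"dz":0,"wx":0,"wy":0,"wz":0},{"hand":0.05,"dx":0,"dy":0,"dz":0,"wx":0,"wy":0,"wz":0},{"hand":0.05,"dx":0,"dy":0,"dz":0.5,"wx":0,"wy":0,"wz":0},{"hand":0.05,"dx":0,"dy":0,"dz":1,"wx":0,"wy":0,"wz":0},{"hand":0.05,"dx":0,"dy":0,"dz":2,"wx":0,"wy":0,"wz":0},{"hand":0.05,"dx":0,"dy":0,"dz":3,"wx":0,"wy":0,"wz":0},{"hand":0.05,"dx":0,"dy":0,"dz":4,"wx":0,"wy":0,"wz":0},{"hand":0.05,"dx":0,"dy":0,"dz":4,"wx":0,"wy":0,"wz":0}]'
python3 - <<'E'
from h import *
st()
p,d=vision.capture('side');cv2.imwrite('pics/side9.png',p[:,:,::-1]);C=cloud('side',d)
m=(np.hypot(C[...,0]-.598,C[...,1]+.333)<.04)&(C[...,2]>.038)&(C[...,2]<.05)
P=C[m]*1000;print(len(P),P.mean(0),np.percentile(P[:,2],[5,50,95]),cv2.minAreaRect(P[:,:2].astype(np.float32)))
E
```

```text
time_s: 13.6
position: [0.5976, -0.3332, 0.1566]
tcp_rot: [[-0.329, 0.944, -0.0], [0.944, 0.329, 0.0], [0.0, -0.0, -1.0]]
force: [0.5, 0.2, -0.3]
opening: 0.526
t 13.6 pos mm [ 597.6 -333.2  156.6] y yaw 19.19 z [-1.e-04  1.e-04 -1.e+00] F [ 0.5  0.2 -0.3] M [-0.01 -0.18 -0.  ] open 0.526 j [-38.5  38.9  76.3   0.   64.9 -57.7]
97 [ 597.82513631 -326.21326354   40.84753343] [38.44926677 40.78628043 42.9790839 ] ((598.3958740234375, -329.9705810546875), (25.253604888916016, 51.78300094604492), 20.04651641845703)
```

View pics/side9.png

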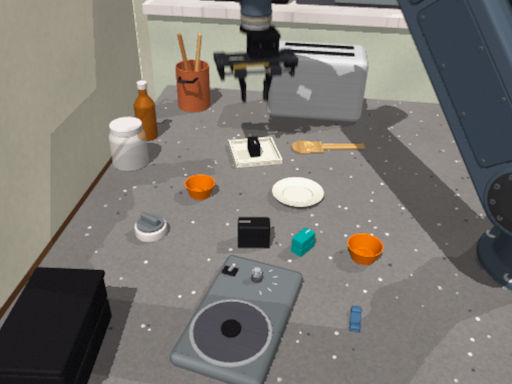

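Run:
```python
import cv2,numpy as np
a=cv2.imread('pics/side0.png')[255:285,215:275];b=cv2.imread('pics/side9.png')[255:285,215:275];c=cv2.imread('pics/side9.png')[125:170,220:290]
r=lambda x,f:cv2.resize(x,None,fx=f,fy=f,interpolation=cv2.INTER_CUBIC)
A=np.hstack([r(a,6),r(b,6)]);o=np.zeros((270+A.shape[0],720,3),np.uint8);o[:A.shape[0]]=A;o[A.shape[0]:,:420]=r(c,6);cv2.imwrite('pics/cmp.png',o)
```

```text
(no output)
```

View pics/cmp.png

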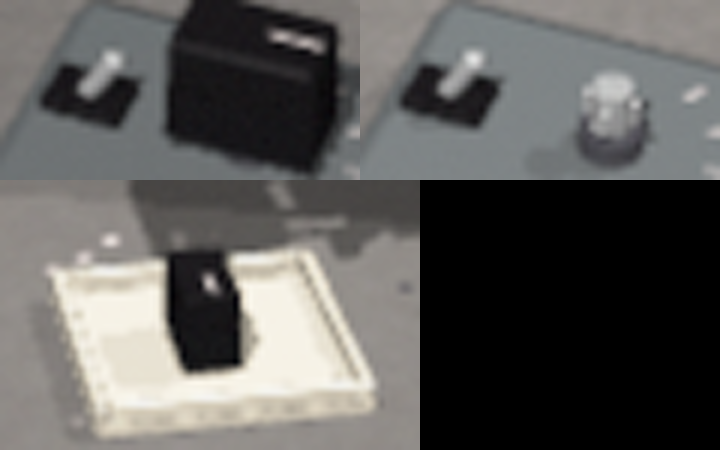

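The switch looks the same before and after, at (100,75) and (460,75). The spindle is bare. The knob stands upright in the square dish with its white line on top at (212,283).

```bash
python3 -c "
from rig import hand_in
print(hand_in())"
```

```text
the job is handed in; nothing more can be done
None
```

The knob is off its spindle and standing upright in the square dish, white line on top, and the job was handed in at about 13.7 s.

- **Twist:** I gripped the 26 mm width just above centre and turned it about 35° clockwise, then to about 38° past where it began the other way. It rose about 5.5 mm during the turns. Only then did I draw it straight off.
- **Twist checks:** A first side-camera check after about 34° of tool turn showed the knob only about 29–30° round. I turned the tool about 5° further; that final clockwise figure was judged by eye from the picture, not measured. The other way, the knob's edge measured about +39°.
- **Placing:** The knob touched down at a tool height of 10.2 mm, against 10.1 mm predicted. Afterwards the spindle was bare, and the knob's top was about 43 mm above the table, as expected.
- **Switch:** The lever looks the same as in the first picture.
- **Forces and clearance:** Readings between moves showed no more than about 12 N. The gripper was well clear of everything at hand-in.

The two cameras disagreed by 1–3 mm on the knob and dish positions. I used the top camera's values, and they fitted.

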